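# Feel for the painter's seal in the paint box and lay it out

### The arm

A 6-joint arm with a two-finger parallel gripper is mounted at the origin on the work surface. World frame = base frame: x ahead of the robot, y to its left, z up, the work surface at z = 0. Lengths are in m, angles in rad, forces in N, time in s.
With the tool pointing down it reaches from about 0.3 to 0.75 m from the base axis. Payload 8.5 kg.
Tool frame: the origin (TCP) lies on the front face of the gripper's body, between the roots of the fingers; the fingertips stand r.tcp_to_tips ahead of it and the grasp point (between the pads) lies 54 mm ahead of it (r.tcp_to_tips is the distance from the TCP to the fingertips, in m); z points along the fingers, y is the line along which they close (so a half turn about z gives the same grasp; the last joint's range is limited). The gripper opens to 85 mm and grips with 20 to 120 N. Pads are 22 mm wide; open, the fingers measure 114 mm over their backs; the gripper's body (76 mm by 85 mm) begins 54 mm behind the grasp point. The pads swing forward as they close: fully open they stand 13 mm farther back than shut.
Start: joints at [-1.534, 0.381, 1.297, -0, 1.464, -0.215], TCP at [0.137, -0.533, 0.304] pointing down, gripper open.
Joint ranges: [-3.11, 3.11], [-0.89, 2.33], [0.22, 2.48], [-1.42, 4.56], [0.17, 2.85], [-2.88, 2.88]. Speed limits (rad/s): [2.39, 2.39, 3.14, 3.14, 3.14, 3.14].

### API

Orientations are given as a 3x3 rotation matrix whose columns are the frame's x, y, z axes.
In Python, from cell import monitor, viewer, job, r gives the robot as it stands. The module is installed in compiled form; this text tells all that it offers.
- The arm moves only by the tool apply_moves, never from a script. Its argument "steps" is a list that holds one entry, the list of rows, each a list of 5 numbers: the opening, from -1 (shut) to 1 (fully open), then the shift along the world's x, y, z each as a share of 25 mm, from -1 to 1, then the turn about the world's z as a share of 0.1 rad, from -1 to 1. In form: [[[grip, x, y, z, roll], ...]]. A call has exactly 8 rows; each row shifts and turns the commanded pose from where the row before left it; what a row does not reach is not made up. A row lasts 1/10 s, in which the tool goes at most 50 mm and 8.59 degrees, less where a joint would pass 70% of its speed; a pose out of reach is approached as far as the arm can. A call with a number of a shift or a turn outside -1 to 1 is refused whole. A call with a gripper value outside its range is refused whole. The fingers move at their own pace and stop on an object; "grip_force" is the grip in N (left out, the last holds). Time passes only in rows, so rows that do not move let the fingers close, or fill a call up. It gives the time, the measured TCP pose, the force, the opening and the grip force at its end, in the units of the state.
- monitor.get_obs(): the state, without advancing time (a new reading comes with each control period).
- viewer.get_image(name): name is "scene" or "side" or "wrist"; returns the picture (420x560x3 uint8, blue, green, red); there is no depth.
- viewer.calibration(name): a dict with "vertical_fov" (degrees; the focal length in pixels is half the picture's height over the tangent of half this angle, whatever the lens; pixels are square), "cx", "cy" (the principal point, pixels), "dist_coeffs" ([k1, k2, p1, p2, k3] as OpenCV has them; the pictures are not rectified), "R" (3x3) and "t" (3): a world point X has camera coordinates R X + t. Camera axes: x right, y down, z forward; pixel columns grow to the right and rows downward; lengths in m; the calibration is good to about 2 mm. A picture is of the moment at which its call begins: read the wrist's pose just before it. calibration takes no time and is no camera call; for the wrist camera it gives the pose at the moment of the call.
- job.job_done(): hands the job in; it is judged then, once.
The state is a dict: "time": time; "joints": joint angles; "qd": joint speeds; "joint_torque": joint torques, N m; "position": TCP position; "ee_rot": TCP orientation; "ft_force": force on the tool from outside, world axes, zero at the start; "moment": the same for the moment, N m; "width": finger opening in m; "gripper_force": force on a finger pad.
Only numpy, scipy, OpenCV 4.12 (cv2) and the standard library are available. Lean on these libraries where they do the work, as an engineer would, in place of code of your own. Each camera call takes 0.05 s, during which the arm holds its last target. There are 200 camera calls.

### The job

The painter's square stone seal is lying somewhere inside the shut paint box. Raise the lid by its knob all the way until the stay stops it, feel about under the leaning lid for the seal, lift it out and set it down across both rails of the brush rest, letting go only when it rests there, and then shut the lid again. Leave the squeeze bottle, the jar and the cup where they stand.

Things in the scene. Friction and masses are not known exactly. Their poses are not given: they have to be found in the camera images.
- paintbox: Fixed plywood paint box, outside 200 mm (x) by 260 mm (y) by 52 mm high, open at the top under its lid; walls and floor 7 mm thick, so the inside is 186 by 246 mm. Origin: centre of the underside, on the table; x points from the front (knob side, towards the robot) to the hinge side, y along the width, z up.
- box_floor (a point): Centre of the box's felt-lined inner floor, 7 mm above the table. On it lies the hidden seal, whose position is not reported: a pale square stone bar, 24 x 24 mm in section, 90 mm long, 95 to 190 g, its length along the box's x (turned at most 9 degrees). Its top is 24 mm above the floor; it slides when pushed.
- seal_area (a point): Middle of the area where the seal may lie: 12 mm behind the box's centre, on the inner floor. The seal's centre is within 12 mm of it along the box's x and within 75 mm of it to either side along the box's y. A fingertip pressed down there stops 24 mm above the floor if it meets the seal.
- lid (a joint): Lid angle in rad: 0 shut, 0.87 (50 degrees) fully open at the stay; may start up to 0.08 ajar. Stiff hinge (0.4 N m): it stays where it is left. Fully open it leans over the box, its free edge 205 mm above the table and 29 mm in front of the box's centre: the seal is reached only from the front, with the tool tilted about 30 to 45 degrees from vertical, pointing towards the hinge.
- lid_hinge (a point): Point on the hinge axis, in the middle of the lid's width, at the box's far top edge (box x +100 mm, 52 mm up). The axis runs along the box's y. The lid is 200 mm front to back, 260 mm wide and 8 mm thick.
- lid_knob (a point): Centre of the brass knob's round head (28 mm across, 16 mm tall, on a 12 mm stem) on the lid's upper face. With the lid shut it is 170 mm in front of the hinge axis and 43 mm above it; it stands 35 mm off the lid's face and turns with the lid.
- rest: Fixed wooden brush rest: base board 85 mm (x) by 120 mm (y) by 8 mm, with two notched rails along y standing on it. Origin: centre of the underside, on the table. The seal is to lie along the rest's x, across both rails.
- rest_top (a point): Point midway between the two rails at the height of their crests, 32 mm above the table; axes as those of the rest.
- rail_near: The rail nearer the robot, 12 mm wide, 120 mm long, its crests 32 mm above the table (its origin is at its foot, 8 mm above the table); its middle line is 24 mm in front of the rest's centre. The crests are 13 mm long with 8 mm notches between.
- rail_far: The other rail, the same, 24 mm behind the rest's centre.
- squeeze_center (a point): White plastic squeeze bottle with a pointed nozzle, 52 mm across, 155 mm tall, upright; the point is 60 mm above its foot. Not to be disturbed.
- jar_center (a point): Small glass paint jar with a black cap, 60 mm across, 65 mm tall; the point is half-way up. Not to be disturbed.
- cup_center (a point): Clear plastic cup, 74 mm across the rim, 95 mm tall, open upward; the point is half-way up. Not to be disturbed.
Mind the look-alikes: they are no part of the job. There is more than one size of the rest; the job needs the middle-sized.

How it is judged:
On the way, in this order (a step that is already met when the one before it is completed fails the run):
1. the lid is raised all the way to its stay (value of joint lid above 0.8 rad), for 0.2 s.
2. the seal is held in the fingers, lifted clear of the box (contact force between paintbox and anything else below 0.05 N and contact force between the fingers and anything else above 1 N and value of joint lid above 0.5 rad), for 0.2 s.
3. the seal touches a rail of the rest while still held in the fingers: set down, not dropped (contact force between any of rail_near, rail_far and anything else above 0.06 N and contact force between the fingers and anything else above 0.3 N and contact force between paintbox and anything else below 0.05 N and value of joint lid above 0.3 rad), for 0.05 s.
4. the seal lies across both rails of the rest, let go, and the box is still open (contact force between each of rail_near, rail_far and anything else above 0.06 N and contact force between the fingers and anything else below 0.05 N and value of joint lid above 0.3 rad), for 0.2 s.
At the end, for the whole second after the job is handed in: The seal lies at rest across both rails of the brush rest (each rail carries at least 0.06 N), nothing is left in the box and its lid is shut (within 0.06 rad), with the robot touching nothing (contact force between each of rail_near, rail_far and anything else above 0.06 N and contact force between paintbox and anything else below 0.05 N and value of joint lid below 0.06 rad).
It fails at once if the squeeze bottle is moved by more than 30 mm (distance of squeeze_center from where it was at the start of the episode above 0.03 m).
It fails at once if the jar is moved by more than 30 mm (distance of jar_center from where it was at the start of the episode above 0.03 m).
It fails at once if the cup is moved by more than 30 mm (distance of cup_center from where it was at the start of the episode above 0.03 m).
It also fails if it takes over 72 s, if anything falls off the work surface, if the arm or the gripper's body presses on something with over 40 N, if the wrist force passes 120 N, or if a joint passes its speed limit or range.

## Working session

There is one attempt and no reset: what is moved stays moved. The work goes in short steps, Python scripts to look and compute and a tool call to move; the robot and the scene stay as the last step left them, time stands still between calls to the robot, and variables do not carry over. Pictures are saved under pics/ and viewed, at most 13 in all, crops included, and the job is handed in when it is done.

Besides the shell and the picture viewer there is one more tool, called after "Emit:" by a JSON object that holds its "method" and its "body". apply_moves: Moves the arm, as the interface text tells. Shift numbers are shares of 25 mm and turn numbers shares of 0.1 rad, none past 1 either way. Its arguments: {"type":"object","properties":{"steps":{"type":"array"},"grip_force":{"type":"number"}},"required":["steps"]}

```bash
mkdir -p pics; cat > h.py <<'E'
import numpy as np, cv2
from cell import monitor, viewer, job, r
def K(c):
    f=210/np.tan(np.radians(c["vertical_fov"])/2); return np.array([[f,0,c["cx"]],[0,f,c["cy"]],[0,0,1.]])
def save(n,fn,crop=None,s=1,im=None):
    if im is None: im=viewer.get_image(n)
    cv2.imwrite('pics/raw_'+fn,im)
    if crop: im=im[crop[1]:crop[3],crop[0]:crop[2]]
    cv2.imwrite('pics/'+fn,cv2.resize(im,None,fx=s,fy=s,interpolation=cv2.INTER_CUBIC))
def ray(c,uv):
    p=cv2.undistortPoints(np.array([[uv]],float),K(c),np.array(c["dist_coeffs"]))[0,0]
    R=np.array(c["R"]);t=np.array(c["t"]); return -R.T@t, R.T@np.array([p[0],p[1],1])
def at_z(c,uv,z):
    o,d=ray(c,uv); return o+d*(z-o[2])/d[2]
def proj(c,X):
    return cv2.projectPoints(np.array(X,float).reshape(-1,1,3),cv2.Rodrigues(np.array(c["R"]))[0],np.array(c["t"],float),K(c),np.array(c["dist_coeffs"]))[0][:,0]
E
python3 - <<'E'
from h import *
np.set_printoptions(precision=3,suppress=True)
o=monitor.get_obs(); print({k:np.array(v) for k,v in o.items()}, r.tcp_to_tips)
a=viewer.get_image('scene');b=viewer.get_image('side')
save('','s1.png',im=a,s=1.42);save('','d1.png',im=b,s=1.42)
for n in('scene','side','wrist'):
    c=viewer.calibration(n);print(n,c["vertical_fov"],c["dist_coeffs"],-np.array(c["R"]).T@c["t"])
E
```

```text
{'time': array(0.), 'joints': array([-1.534,  0.381,  1.298, -0.   ,  1.464, -0.215]), 'qd': array([-0.   ,  0.   ,  0.001, -0.002,  0.002, -0.   ]), 'joint_torque': array([  0.   , -44.847, -23.128,  -0.   ,   0.005,   0.   ]), 'position': array([ 0.137, -0.532,  0.303]), 'ee_rot': array([[ 0.968,  0.249, -0.   ],
       [ 0.249, -0.968,  0.001],
       [ 0.   , -0.001, -1.   ]]), 'ft_force': array([-0.557, -0.537,  0.86 ]), 'moment': array([-0.066,  0.019, -0.023]), 'gripper_force': array(0.), 'width': array(0.086)} 0.0726
scene 49.318236495274974 [-0.022  0.     0.     0.     0.   ] [1.177 0.717 1.094]
side 43.302184784663375 [-0.194  0.     0.     0.     0.   ] [0.498 1.08  1.054]
wrist 70.0160227963802 [-0.04  0.    0.    0.    0.  ] [ 0.203 -0.516  0.373]
```

View pics/s1.png

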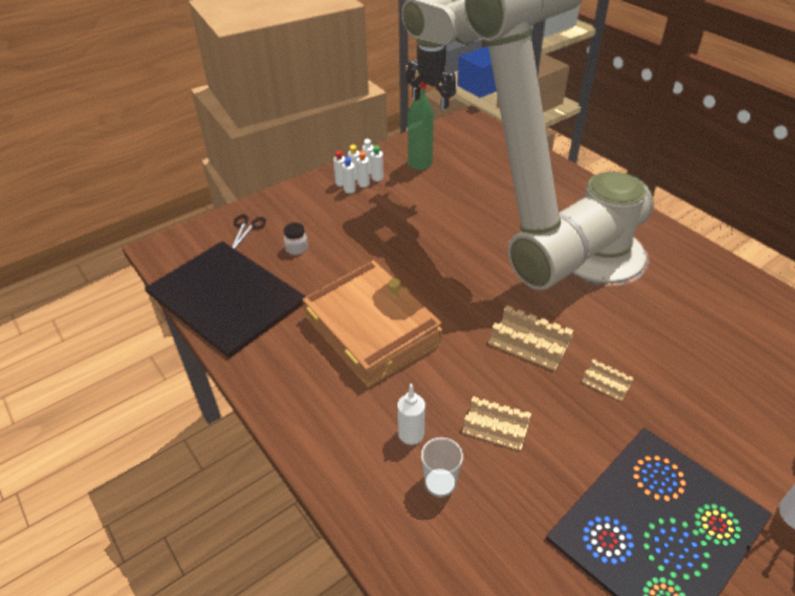

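View pics/d1.png

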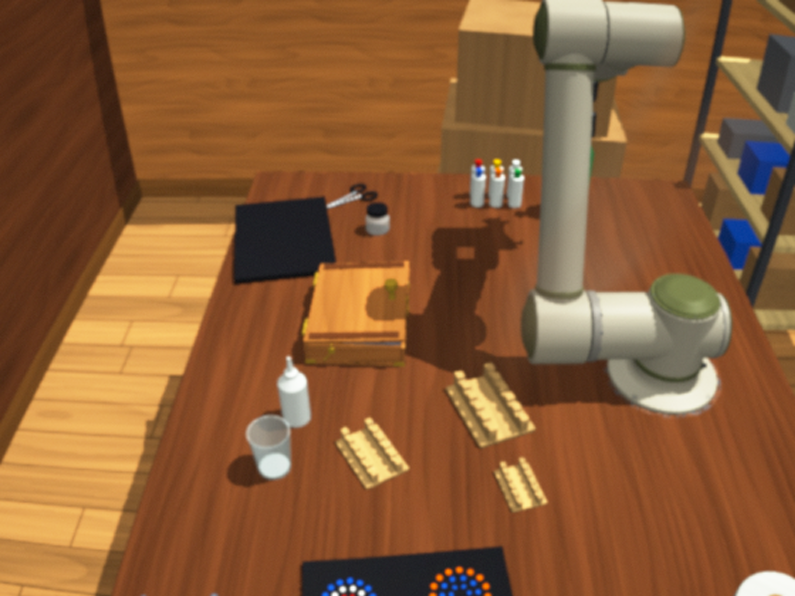

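The scene view shows the box (372,320), its knob (395,286), the jar (295,240), the bottle (411,415) and the cup (440,467). There are three rest candidates: large (531,337), medium (497,422) and small (607,379). I'll take the medium one and check its size in an enlarged crop.

```bash
python3 - <<'E'
from h import *
a=cv2.imread('pics/raw_s1.png');b=cv2.imread('pics/raw_d1.png')
A=cv2.resize(a[175:325,205:405],None,fx=4,fy=4,interpolation=cv2.INTER_CUBIC)
B=cv2.resize(b[170:370,200:400],None,fx=3,fy=3,interpolation=cv2.INTER_CUBIC)
cv2.imwrite('pics/cA.png',A);cv2.imwrite('pics/cB.png',B)
E
```

```text
(no output)
```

View pics/cA.png

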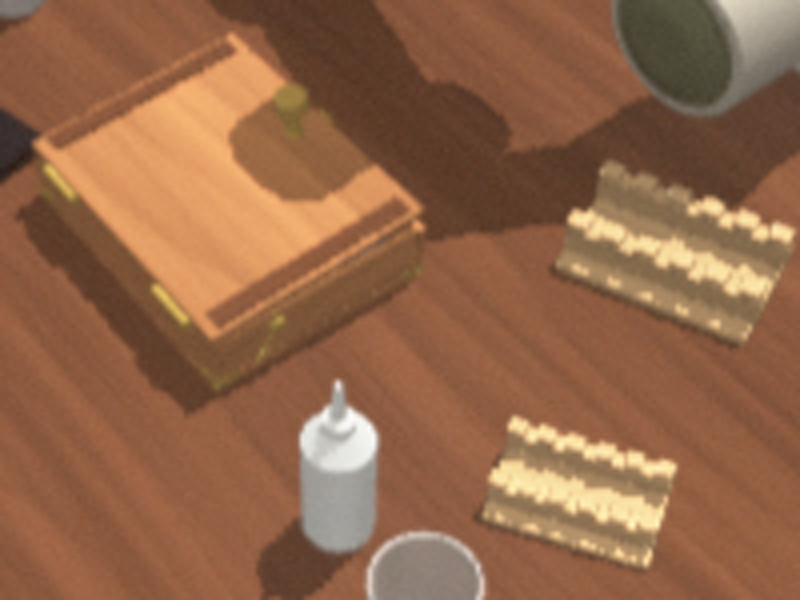

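View pics/cB.png

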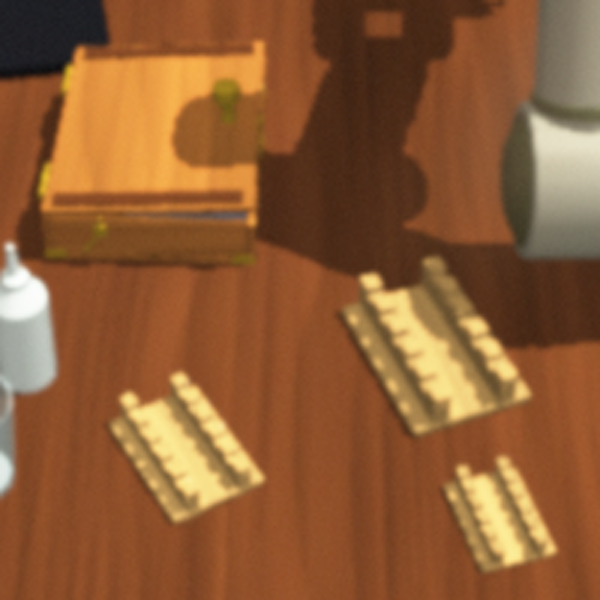

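```bash
cat > fit.py <<'E'
from h import *
from scipy.optimize import least_squares
np.set_printoptions(precision=4,suppress=True)
cs,cd=viewer.calibration('scene'),viewer.calibration('side')
S=lambda u,v:(205+u/4,175+v/4)
D=lambda u,v:(200+u/3,170+v/3)
def W(p,X):
    x,y,a=p[:3];c,s=np.cos(a),np.sin(a);return np.array([x+c*X[0]-s*X[1],y+s*X[0]+c*X[1],X[2]])
def L(th,d,y,n): # d in front of hinge, n above hinge axis
    return np.array([.1-d*np.cos(th)+n*np.sin(th),y,.052+d*np.sin(th)+n*np.cos(th)])
lid=[(cs,S(35,147),0,-.13),(cs,S(213,333),0,.13),(cs,S(420,212),.2,.13),(cs,S(238,38),.2,-.13),
(cd,D(42,207),0,.13),(cd,D(80,48),0,-.13),(cd,D(255,212),.2,.13),(cd,D(264,42),.2,-.13)]
def fb(p,full=False):
    r=[proj(c,W(p,L(p[3],d,y,.008)))[0]-uv for c,uv,d,y in lid]
    r+=[proj(cs,W(p,(.1,.13,0)))[0]-S(215,388),proj(cd,W(p,(.1,.13,0)))[0]-D(43,255),proj(cd,W(p,(-.1,.13,0)))[0]-D(250,263)]
    r+=[proj(c,W(p,L(p[3],.17,0,.043)))[0]-uv for c,uv in((cs,S(291,99)),(cd,D(227,95)))]
    return np.array(r).ravel()
s=least_squares(fb,[.5,-.1,0,.05],loss='soft_l1');print('box',s.x);print(fb(s.x).reshape(-1,2))
b=s.x;print('knob',W(b,L(b[3],.17,0,.043)))
# rest
pts=[(cd,D(110,425),.008),(cd,D(178,521),.004),(cd,D(263,481),.008),(cs,S(484,517),0.004),(cs,S(648,566),0.004)]
for c,uv,z in pts: print(at_z(c,uv,z))
for n,c,uv in(('large',cd,D(345,312)),('large',cd,D(418,432)),('small',cd,D(447,488)),('small',cd,D(487,570))): print(n,at_z(c,uv,.006))
for n,uv,z in(('jar',D(0,0),0),): pass
k=560/795
for n,c,uv,z in(('jar',cs,(295*k,232*k),.065),('bottle',cs,(411*k,415*k),.06),('cup',cs,(440*k,467*k),.0475)): print(n,at_z(c,uv,z))
E
python3 fit.py
```

```text
box [ 0.6232 -0.1376 -0.0221  0.0415]
[[-1.1693 -2.3704]
 [-0.9398  1.0508]
 [ 1.0015 -0.5245]
 [-1.2747 -1.3973]
 [-0.5923  1.0045]
 [-0.6129 -0.8037]
 [-0.4381 -0.116 ]
 [ 0.7958  1.1037]
 [-0.3592  0.0029]
 [ 0.9381  0.4555]
 [ 1.3229  0.6001]
 [ 0.1009  0.8103]
 [ 0.477   0.038 ]]
knob [ 0.5551 -0.1361  0.102 ]
[0.643  0.2036 0.008 ]
[0.5788 0.2995 0.004 ]
[0.5109 0.2592 0.008 ]
[0.6435 0.2026 0.004 ]
[0.5811 0.3017 0.004 ]
large [0.4406 0.0602 0.006 ]
large [0.38   0.2014 0.006 ]
small [0.3587 0.2611 0.006 ]
small [0.3314 0.3428 0.006 ]
jar [ 0.6128 -0.48    0.065 ]
bottle [0.724  0.1391 0.06  ]
cup [0.7474 0.2545 0.0475]
```

The corners give a medium rest of 116 x 80 mm against the stated 120 x 85, centred near (0.577, 0.230) with yaw about 0.57. The large one is 154 mm long and the small one 86 mm. The knob is at (0.555, -0.136, 0.102) with the lid about 0.04 ajar. Now I'll go over the knob.

Emit:
{"method": "apply_moves", "body": {"steps": [[[0.2,0.93,0.88,-0.1,-0.17],[0.2,0.93,0.88,-0.1,-0.17],[0.2,0.93,0.88,-0.1,-0.17],[0.2,0.93,0.88,-0.1,-0.17],[0.2,0.93,0.88,-0.1,-0.17],[0.2,0.93,0.88,-0.1,-0.17],[0.2,0.93,0.88,-0.1,-0.17],[0.2,0.93,0.88,-0.1,-0.17]]], "grip_force": 40}}

```text
time: 0.9
position: [0.3238, -0.3555, 0.2836]
ee_rot: [[0.993, 0.115, -0.0], [0.115, -0.993, 0.001], [-0.0, -0.001, -1.0]]
ft_force: [-0.2, -0.6, 0.8]
width: 0.0511
gripper_force: 0.0
```

Emit:
{"method": "apply_moves", "body": {"steps": [[[0.2,0.93,0.88,-0.1,-0.17],[0.2,0.93,0.88,-0.1,-0.17],[0.2,0.93,0.88,-0.1,-0.17],[0.2,0.93,0.88,-0.1,-0.17],[0.2,0.93,0.88,-0.1,-0.17],[0.2,0.93,0.88,-0.1,-0.17],[0.2,0.93,0.88,-0.1,-0.17],[0.2,0,0,0,0]]]}}

```text
time: 1.7
position: [0.4874, -0.2003, 0.2657]
ee_rot: [[1.0, -0.0, -0.001], [-0.0, -1.0, 0.001], [-0.001, -0.001, -1.0]]
ft_force: [-0.2, -0.2, -0.1]
width: 0.0512
gripper_force: 0.0
```

```bash
python3 - <<'E'
from h import *
o=monitor.get_obs(); c=viewer.calibration('wrist'); im=viewer.get_image('wrist')
save('','w1.png',im=im); print(o['position'],o['ee_rot'],o['time'],o['joints'],proj(c,[.555,-.136,.110]))
E
```

```text
[ 0.48735045 -0.20029598  0.26570487] [[ 9.99999862e-01 -6.42851980e-06 -5.24454135e-04]
 [-5.79157214e-06 -9.99999262e-01  1.21448888e-03]
 [-5.24461556e-04 -1.21448567e-03 -9.99999125e-01]] 1.7 [-6.15083500e-01  3.72463212e-01  1.42678143e+00  7.07480348e-04
  1.34347719e+00  9.55559105e-01] [[192.98268269 135.14316259]]
```

View pics/w1.png

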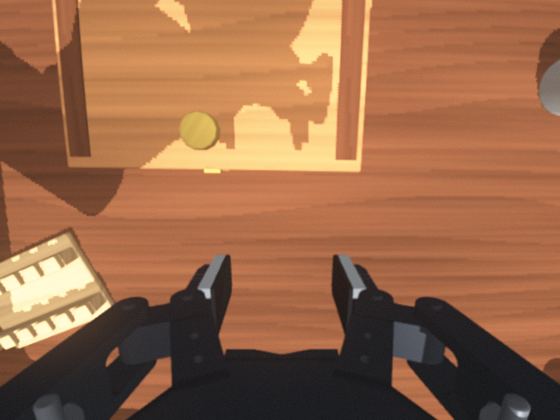

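Emit:
{"method": "apply_moves", "body": {"steps": [[[0.2,0.95,0.8,0,-0.1],[0.2,0.95,0.8,0,-0.1],[0.2,0.93,0.8,0,0],[0.2,0,0,-0.8,0],[0.2,0,0,-0.9,0],[0.2,0,0,-0.9,0],[0.2,0,0,-0.9,0],[0.2,0,0,-0.8,0]]]}}

```text
time: 2.55
position: [0.5558, -0.1436, 0.1578]
ee_rot: [[1.0, -0.024, -0.001], [-0.024, -1.0, 0.0], [-0.001, -0.0, -1.0]]
ft_force: [0.3, 0.0, 0.6]
width: 0.0511
gripper_force: 0.0
```

Emit:
{"method": "apply_moves", "body": {"steps": [[[-1,0,0,0,0],[-1,0,0,0,0],[-1,0,0,0,0],[-1,0,0,0,0],[-1,0,0,0,0],[-1,0,0,0,0],[-1,0,0,0,0],[-1,0,0,0,0]]]}}

```text
time: 3.35
position: [0.5557, -0.1402, 0.159]
ee_rot: [[1.0, -0.023, -0.003], [-0.023, -1.0, 0.006], [-0.003, -0.006, -1.0]]
ft_force: [1.1, 14.7, -3.8]
width: 0.0261
gripper_force: 39.6
```

Emit:
{"method": "apply_moves", "body": {"steps": [[[-1,0.25,0.12,0.69,0],[-1,0.32,0,0.66,0],[-1,0.385,0,0.63,0],[-1,0.45,0,0.58,0],[-1,0.51,0,0.53,0],[-1,0.56,0,0.48,0],[-1,0.61,0,0.42,0],[-1,0.65,0,0.35,0]]]}}

```text
time: 4.15
position: [0.6475, -0.141, 0.2657]
ee_rot: [[1.0, -0.025, -0.012], [-0.025, -1.0, 0.0], [-0.012, 0.0, -1.0]]
ft_force: [-41.2, -10.6, -30.2]
width: 0.0261
gripper_force: 41.7
```

Emit:
{"method": "apply_moves", "body": {"steps": [[[-1,0.1,0,0.05,0],[-1,0,0,0,0],[-1,0,0,0,0],[-1,0,0,0,0],[-1,0,0,0,0],[-1,0,0,0,0],[-1,0,0,0,0],[-1,0,0,0,0]]]}}

```text
time: 4.95
position: [0.6484, -0.1411, 0.2659]
ee_rot: [[1.0, -0.025, -0.016], [-0.025, -1.0, 0.001], [-0.016, -0.001, -1.0]]
ft_force: [-19.0, -5.5, -13.1]
width: 0.0262
gripper_force: 42.7
```

```bash
python3 - <<'E'
from h import *
a=viewer.get_image('scene');b=viewer.get_image('side')
im=np.hstack([cv2.resize(a[90:300,180:390],(400,400)),cv2.resize(b[60:270,170:380],(400,400))])
save('','o1.png',im=im)
E
```

```text
(no output)
```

View pics/o1.png

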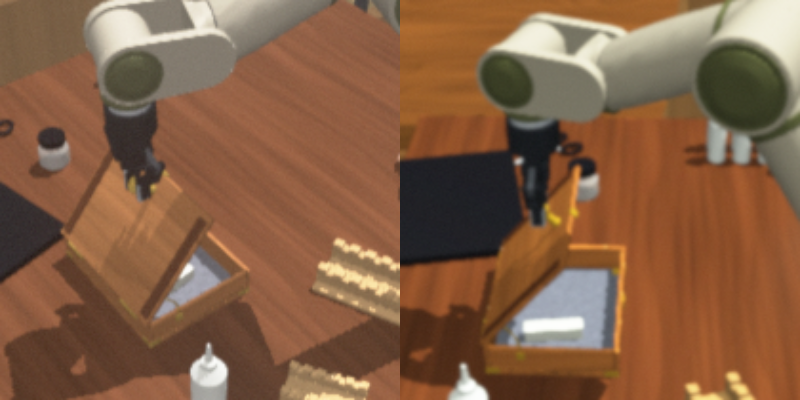

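The lid is at its stay: the arm meets resistance there and the picture shows it leaning. The seal is visible on the +y side of the floor, at about (552,328) in the right half. I'll release the knob, rise, and test whether stretching the arm past its reach tilts the tool.

Emit:
{"method": "apply_moves", "body": {"steps": [[[0.2,0,0,0,0],[0.2,0,0,0,0],[0.2,0,0,0,0],[0.2,0,0,0.8,0],[0.2,0,0,0.8,0],[0.2,0,0,0.8,0],[0.2,0.8,-0.16,0.8,0],[0.2,1,-0.2,0,0]]]}}

```text
time: 5.85
position: [0.6976, -0.1485, 0.3542]
ee_rot: [[1.0, -0.023, 0.008], [-0.023, -1.0, -0.003], [0.008, 0.003, -1.0]]
ft_force: [0.2, -0.6, 1.4]
width: 0.0511
gripper_force: 0.0
```

Emit:
{"method": "apply_moves", "body": {"steps": [[[0.2,1,-0.2,0,0],[0.2,1,-0.2,0,0],[0.2,1,-0.2,0,0],[0.2,1,-0.2,0,0],[0.2,1,-0.2,0,0],[0.2,1,-0.2,0,0],[0.2,1,-0.2,0,0],[0.2,1,-0.2,0,0]]]}}

```text
time: 6.65
position: [0.8015, -0.1684, 0.3047]
ee_rot: [[0.998, -0.024, 0.066], [-0.023, -1.0, -0.014], [0.067, 0.013, -0.998]]
ft_force: [0.6, -0.3, -0.8]
width: 0.051
gripper_force: 0.0
```

```bash
python3 - <<'E'
from h import *
np.set_printoptions(precision=4,suppress=True)
o=monitor.get_obs(); print(np.array(o['joints']),o['position'],o['ee_rot'],o['time'])
b=viewer.get_image('side');cd=viewer.calibration('side')
save('','sd2.png',im=b)
m=(b.min(2)>185).astype(np.uint8); m[:, :215]=0;m[:,300:]=0;m[:205]=0;m[265:]=0
n,l,st,ce=cv2.connectedComponentsWithStats(m);print(st,ce)
for i in range(1,n):
    if st[i,4]>60:
        p=np.argwhere(l==i)[:,::-1]; 
        P=np.array([at_z(cd,q,.031)[:2] for q in p.astype(float)],np.float32); print(cv2.minAreaRect(P))
E
```

```text
[-0.3532  0.9436  0.2213  0.01    1.9095  1.2444] [ 0.8015 -0.1684  0.3047] [[ 0.9975 -0.0236  0.0663]
 [-0.0227 -0.9996 -0.0143]
 [ 0.0666  0.0128 -0.9977]] 6.65
[[     0      0    560    420 234966]
 [   234    226     33      9    234]] [[279.5295 209.4796]
 [249.8761 229.9829]]
((0.6305925846099854, -0.08964255452156067), (0.09478253126144409, 0.03238219767808914), 6.790090084075928)
```

The tilt works and persists: pushing past the reach turns the tool outward. I'll keep going.

Emit:
{"method": "apply_moves", "body": {"steps": [[[0.2,1,-0.2,0.3,0],[0.2,1,-0.2,0.3,0],[0.2,1,-0.2,0.3,0],[0.2,1,-0.2,0.3,0],[0.2,1,-0.2,0.3,0],[0.2,1,-0.2,0.3,0],[0.2,1,-0.2,0.3,0],[0.2,1,-0.2,0.3,0]]]}}

```text
time: 7.5
position: [0.8297, -0.1725, 0.2901]
ee_rot: [[0.984, -0.026, 0.178], [-0.02, -0.999, -0.037], [0.179, 0.033, -0.983]]
ft_force: [0.2, 1.1, 0.0]
width: 0.0512
gripper_force: 0.0
```

```bash
python3 - <<'E'
from h import *
np.set_printoptions(precision=4,suppress=True)
o=monitor.get_obs(); print(np.array(o['joints']),o['position'],o['ee_rot'],o['time'])
E
```

```text
[-0.3498  0.9648  0.2222  0.0265  1.7736  1.2518] [ 0.8297 -0.1725  0.2901] [[ 0.9837 -0.0262  0.1779]
 [-0.0198 -0.9991 -0.0373]
 [ 0.1787  0.0331 -0.9834]] 7.5
```

Emit:
{"method": "apply_moves", "body": {"steps": [[[0.2,1,-0.2,0.3,-1],[0.2,1,-0.2,0.3,-0.9],[0.2,1,-0.2,0.3,0],[0.2,1,-0.2,0.3,0],[0.2,1,-0.2,0.3,0],[0.2,1,-0.2,0.3,0],[0.2,1,-0.2,0.3,0],[0.2,1,-0.2,0.3,0]]]}}

```text
time: 8.3
position: [0.8567, -0.178, 0.2793]
ee_rot: [[0.935, -0.214, 0.282], [-0.195, -0.976, -0.095], [0.296, 0.034, -0.955]]
ft_force: [0.4, 0.2, 0.3]
width: 0.051
gripper_force: 0.0
```

Emit:
{"method": "apply_moves", "body": {"steps": [[[0.2,1,-0.2,0.3,0],[0.2,1,-0.2,0.3,0],[0.2,1,-0.2,0.3,0],[0.2,1,-0.2,0.3,0],[0.2,1,-0.2,0.3,0],[0.2,1,-0.2,0.3,0],[0.2,1,-0.2,0.3,0],[0.2,1,-0.2,0.3,0]]]}}

```text
time: 9.1
position: [0.8832, -0.1834, 0.2714]
ee_rot: [[0.894, -0.214, 0.393], [-0.182, -0.976, -0.117], [0.409, 0.033, -0.912]]
ft_force: [0.1, 0.6, 0.6]
width: 0.0514
gripper_force: 0.0
```

Emit:
{"method": "apply_moves", "body": {"steps": [[[0.2,1,-0.15,0.3,0],[0.2,1,-0.15,0.3,0],[0.2,1,-0.15,0.3,0],[0.2,1,-0.15,0.3,0],[0.2,1,-0.15,0.3,0],[0.2,1,-0.15,0.3,0],[0.2,1,-0.15,0.3,0],[0.2,1,-0.15,0.3,0]]]}}

```text
time: 9.9
position: [0.9096, -0.1797, 0.2662]
ee_rot: [[0.841, -0.213, 0.497], [-0.167, -0.976, -0.136], [0.515, 0.032, -0.857]]
ft_force: [0.2, 0.6, 0.3]
width: 0.0513
gripper_force: 0.0
```

Emit:
{"method": "apply_moves", "body": {"steps": [[[0.2,-1,0.1,0.8,0.5],[0.2,-1,0.1,0.8,0.5],[0.2,-1,0.1,0.6,0.5],[0.2,-1,0.1,0.4,0.5],[0.2,-1,0.1,0,0.5],[0.2,-1,0.1,0,0.5],[0.2,-1,0.1,0,0.3],[0.2,-1,0.1,0,0]]]}}

```text
time: 10.7
position: [0.7082, -0.1599, 0.3315]
ee_rot: [[0.85, 0.115, 0.514], [0.115, -0.993, 0.032], [0.514, 0.032, -0.857]]
ft_force: [0.0, -0.2, -0.4]
width: 0.0511
gripper_force: 0.0
```

```bash
python3 - <<'E'
from h import *
np.set_printoptions(precision=4,suppress=True)
o=monitor.get_obs(); print(np.array(o['joints']),o['position'],o['ee_rot'],o['time'])
E
```

```text
[-0.4501  0.5337  1.0359  0.2861  1.1058  0.9289] [ 0.7082 -0.1599  0.3315] [[ 0.8499  0.1146  0.5144]
 [ 0.1147 -0.9929  0.0316]
 [ 0.5143  0.0321 -0.857 ]] 10.7
```

Emit:
{"method": "apply_moves", "body": {"steps": [[[0.2,-0.95,0.3,0,0],[0.2,-0.95,0.3,0,0],[0.2,-0.95,0.3,0,0],[0.2,-0.95,0.3,0,0],[0.2,-0.95,0.3,0,0],[0.2,-0.95,0.3,0,0],[0.2,-0.95,0.3,0,0],[0.2,-0.95,0.3,0,0]]]}}

```text
time: 11.5
position: [0.5184, -0.0994, 0.3316]
ee_rot: [[0.85, 0.114, 0.515], [0.115, -0.993, 0.031], [0.515, 0.032, -0.857]]
ft_force: [-0.2, -0.6, 0.5]
width: 0.0515
gripper_force: 0.0
```

Emit:
{"method": "apply_moves", "body": {"steps": [[[0.2,0,0,-0.8,0],[0.2,0,0,-0.9,0],[0.2,0,0,-0.9,0],[0.2,0,0,-0.9,0],[0.2,0,0,-0.9,0],[0.2,0,0,-0.5,0],[0.2,0,0,0,0],[0.2,0,0,0,0]]]}}

```text
time: 12.3
position: [0.5196, -0.0999, 0.2094]
ee_rot: [[0.85, 0.114, 0.514], [0.114, -0.993, 0.031], [0.514, 0.032, -0.857]]
ft_force: [0.0, -0.1, 0.7]
width: 0.0518
gripper_force: 0.0
```

```bash
python3 - <<'E'
from h import *
np.set_printoptions(precision=4,suppress=True)
o=monitor.get_obs(); c=viewer.calibration('wrist'); im=viewer.get_image('wrist')
print(np.array(o['joints']),o['position'],o['ee_rot'],o['time'])
save('','w2.png',im=im)
print(proj(c,[[.6306,-.0937,.031],[.6306+.045,-.0937+.005,.031],[.6306-.045,-.0937-.005,.031]]))
m=(im.min(2)>170).astype(np.uint8)
n,l,st,ce=cv2.connectedComponentsWithStats(m);print(st[st[:,4]>300])
E
```

```text
[-0.516   0.3317  1.7846  0.505   0.6198  0.5767] [ 0.5196 -0.0999  0.2094] [[ 0.8499  0.1141  0.5145]
 [ 0.1144 -0.9929  0.0313]
 [ 0.5144  0.0323 -0.8569]] 12.3
[[281.5505 203.9306]
 [281.7137 160.7335]
 [281.3722 251.0005]]
[[     0      0    560    420 209498]
 [     0      0    111    131   6711]
 [   217    143    223    162  18778]]
```

View pics/w2.png

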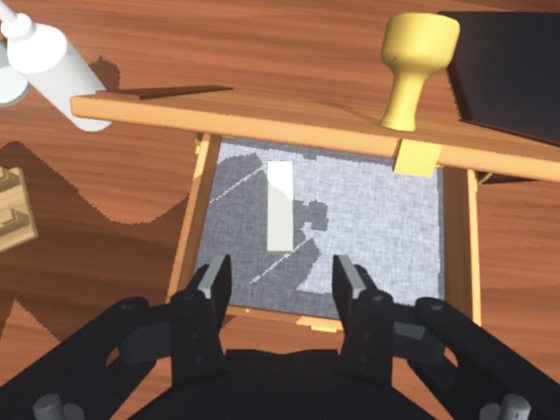

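The seal is at (280,206) in the wrist view, where I predicted (281,204), and it lines up with the fingers. I'll go in along the tool axis.

Emit:
{"method": "apply_moves", "body": {"steps": [[[0.2,0.43,0.025,-0.74,0],[0.2,0.43,0.025,-0.74,0],[0.2,0.43,0.025,-0.74,0],[0.2,0.43,0.025,-0.74,0],[0.2,0.43,0.025,-0.74,0],[0.2,0.43,0.025,-0.74,0],[0.2,0.43,0.025,-0.7,0],[0.2,0,0,0,0]]]}}

```text
time: 13.15
position: [0.5952, -0.0953, 0.0794]
ee_rot: [[0.851, 0.115, 0.513], [0.115, -0.993, 0.033], [0.513, 0.031, -0.858]]
ft_force: [-0.5, -0.7, 0.4]
width: 0.0514
gripper_force: 0.0
```

Emit:
{"method": "apply_moves", "body": {"steps": [[[-1,0,0,0,0],[-1,0,0,0,0],[-1,0,0,0,0],[-1,0,0,0,0],[-1,0,0,0,0],[-1,0,0,0,0],[-1,0,0,0,0],[-1,0,0,0,0]]], "grip_force": 60}}

```text
time: 13.95
position: [0.5946, -0.0955, 0.0819]
ee_rot: [[0.849, 0.114, 0.516], [0.115, -0.993, 0.031], [0.515, 0.033, -0.856]]
ft_force: [-3.8, 0.7, 7.4]
width: 0.0221
gripper_force: 59.8
```

Gripped: the width reads 22 mm, and the knob likewise read 2 mm small. I'll withdraw back along the tool axis.

Emit:
{"method": "apply_moves", "body": {"steps": [[[-1,0,0,0.3,0],[-1,-0.1,0,0.5,0],[-1,-0.43,0,0.74,0],[-1,-0.43,0,0.74,0],[-1,-0.43,0,0.74,0],[-1,-0.43,0,0.74,0],[-1,-0.43,0,0.74,0],[-1,-0.43,0,0.74,0]]]}}

```text
time: 14.75
position: [0.5266, -0.0953, 0.2124]
ee_rot: [[0.85, 0.114, 0.514], [0.114, -0.993, 0.032], [0.514, 0.032, -0.857]]
ft_force: [-0.2, 0.9, -1.0]
width: 0.0224
gripper_force: 59.1
```

```bash
python3 - <<'E'
from h import *
np.set_printoptions(precision=4,suppress=True)
o=monitor.get_obs(); c=viewer.calibration('wrist'); im=viewer.get_image('wrist');b=viewer.get_image('side')
im=np.hstack([im[100:,160:410],cv2.resize(b[80:290,180:390],(320,320))])
save('','w3.png',im=im)
print(o['position'],o['width'],o['gripper_force'],o['ft_force'])
E
```

```text
[ 0.5266 -0.0953  0.2124] 0.02243166493245187 59.06683995737694 [-0.2084  0.8882 -0.9692]
```

View pics/w3.png

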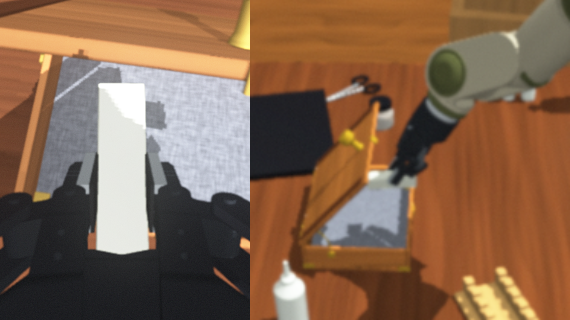

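The seal is held level. I'll carry it to the rest.

Emit:
{"method": "apply_moves", "body": {"steps": [[[-1,-1,0,0.4,0],[-1,-1,0,0.4,0],[-1,0,1,0,0.57],[-1,0,1,0,0.57],[-1,0,1,0,0.57],[-1,0,1,0,0.57],[-1,0,1,0,0.57],[-1,0,1,0,0.57]]]}}

```text
time: 15.65
position: [0.4775, 0.0557, 0.2306]
ee_rot: [[0.762, 0.443, 0.472], [0.394, -0.896, 0.203], [0.513, 0.031, -0.858]]
ft_force: [-0.3, 0.3, -1.5]
width: 0.0224
gripper_force: 59.3
```

Emit:
{"method": "apply_moves", "body": {"steps": [[[-1,0.4,0.9,-0.4,0.16],[-1,0.4,0.9,-0.4,0.16],[-1,0.4,0.9,-0.5,0.16],[-1,0.4,0.9,-0.5,0.16],[-1,0.4,0.9,-0.5,0.16],[-1,0.4,0.9,-0.5,0.16],[-1,0.4,0.9,-0.5,0.16],[-1,0,0,0,0]]]}}

```text
time: 16.45
position: [0.5476, 0.2141, 0.1462]
ee_rot: [[0.714, 0.541, 0.444], [0.478, -0.841, 0.255], [0.511, 0.03, -0.859]]
ft_force: [0.7, -0.6, -1.7]
width: 0.0226
gripper_force: 59.2
```

```bash
python3 - <<'E'
from h import *
np.set_printoptions(precision=4,suppress=True)
o=monitor.get_obs(); c=viewer.calibration('wrist'); im=viewer.get_image('wrist');a=viewer.get_image('scene');b=viewer.get_image('side')
print(o['position'],o['ee_rot'],o['width'],o['ft_force'],o['time'])
im=np.hstack([cv2.resize(a[230:330,300:400],(400,400),interpolation=2),cv2.resize(b[270:370,220:320],(400,400),interpolation=2)])
save('','p1.png',im=im)
for n in('scene','side'): print(n,proj(viewer.calibration(n),[[.577,.230,.032]]))
E
```

```text
[0.5476 0.2141 0.1462] [[ 0.7144  0.5406  0.4443]
 [ 0.4777 -0.8407  0.2548]
 [ 0.5113  0.0302 -0.8589]] 0.022583520092636256 [ 0.7234 -0.5685 -1.655 ] 16.45
scene [[350.9638 292.7073]]
side [[261.4867 314.3571]]
```

View pics/p1.png

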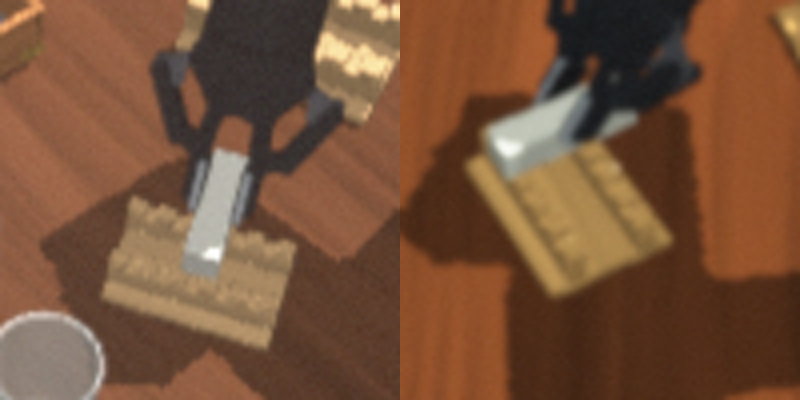

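Emit:
{"method": "apply_moves", "body": {"steps": [[[-1,-0.04,-0.03,-0.4,0],[-1,-0.04,-0.03,-0.4,0],[-1,0,0,-0.4,0],[-1,0,0,-0.1,0],[-1,0,0,-0.1,0],[-1,0,0,-0.1,0],[-1,0,0,0,0],[-1,0,0,0,0]]]}}

```text
time: 17.4
position: [0.5456, 0.2106, 0.1115]
ee_rot: [[0.714, 0.538, 0.448], [0.476, -0.842, 0.254], [0.514, 0.032, -0.857]]
ft_force: [1.2, 0.6, -1.8]
width: 0.0223
gripper_force: 59.3
```

Emit:
{"method": "apply_moves", "body": {"steps": [[[-1,0,0,-0.06,0],[-1,0,0,-0.06,0],[-1,0,0,-0.04,0],[-1,0,0,0,0],[-1,0,0,0,0],[-1,0,0,0,0],[-1,0,0,0,0],[-1,0,0,0,0]]]}}

```text
time: 18.2
position: [0.5455, 0.2106, 0.1073]
ee_rot: [[0.714, 0.538, 0.448], [0.476, -0.842, 0.254], [0.514, 0.032, -0.857]]
ft_force: [-0.5, -0.3, -0.8]
width: 0.0222
gripper_force: 59.3
```

Emit:
{"method": "apply_moves", "body": {"steps": [[[-1,0,0,-0.06,0],[-1,0,0,-0.06,0],[-1,0,0,0,0],[-1,0,0,0,0],[-1,0,0,0,0],[-1,0,0,0,0],[-1,0,0,0,0],[-1,0,0,0,0]]]}}

```text
time: 19.0
position: [0.5459, 0.2108, 0.1067]
ee_rot: [[0.712, 0.538, 0.451], [0.475, -0.842, 0.255], [0.517, 0.033, -0.855]]
ft_force: [-10.8, -3.6, 21.2]
width: 0.0227
gripper_force: 62.6
```

It's in contact at the expected height. I'll ease off a little, then release.

Emit:
{"method": "apply_moves", "body": {"steps": [[[-1,0,0,0.06,0],[-1,0,0,0,0],[-1,0,0,0,0],[-0.3,0,0,0,0],[0,0,0,0,0],[0.2,0,0,0,0],[0.2,0,0,0,0],[0.2,0,0,0,0]]]}}

```text
time: 19.8
position: [0.5456, 0.2106, 0.1056]
ee_rot: [[0.714, 0.538, 0.447], [0.476, -0.842, 0.254], [0.513, 0.032, -0.858]]
ft_force: [0.2, 0.0, -0.3]
width: 0.0511
gripper_force: 0.0
```

Emit:
{"method": "apply_moves", "body": {"steps": [[[0.2,0,0,0,0],[0.2,-0.45,-0.25,0.85,0],[0.2,-0.45,-0.25,0.85,0],[0.2,-0.45,-0.25,0.85,0],[0.2,-0.45,-0.25,0.85,0],[0.2,-0.45,-0.25,0.85,0],[0.2,-0.45,-0.25,0.85,0],[0.2,-0.45,-0.25,0.85,0]]]}}

```text
time: 20.6
position: [0.4662, 0.1666, 0.2553]
ee_rot: [[0.714, 0.538, 0.448], [0.476, -0.842, 0.254], [0.514, 0.032, -0.857]]
ft_force: [0.2, 0.2, 1.1]
width: 0.051
gripper_force: 0.0
```

```bash
python3 - <<'E'
from h import *
np.set_printoptions(precision=4,suppress=True)
o=monitor.get_obs(); w=viewer.get_image('wrist');a=viewer.get_image('scene');b=viewer.get_image('side')
print(o['position'],o['width'],o['ft_force'],o['time'],np.array(o['joints']))
im=np.hstack([cv2.resize(a[250:340,310:400],(400,400),interpolation=2),cv2.resize(b[150:370,200:420],(400,400),interpolation=2)])
save('','p2.png',im=im)
E
```

```text
[0.4662 0.1666 0.2553] 0.05095608627576388 [0.1577 0.173  1.0548] 20.6 [0.0058 0.2062 1.8021 0.4047 0.6919 0.7433]
```

View pics/p2.png

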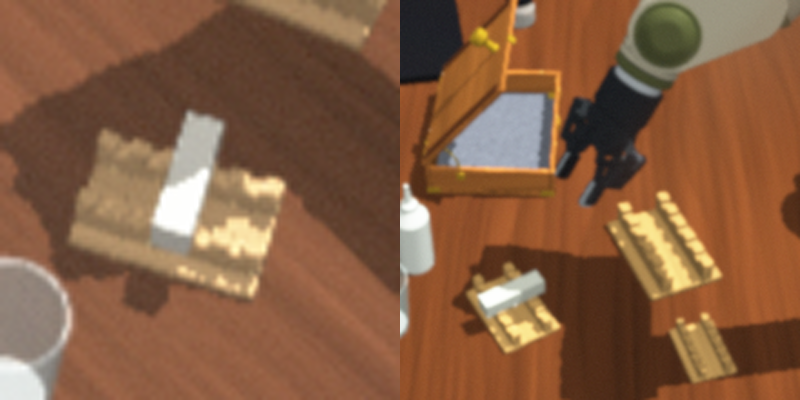

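The seal lies across both rails, on the far rail at (170,235) and the near rail at (200,140) in the left half. The box is still open. Now I'll shut the lid by the knob, pointing the tool back along the box.

Emit:
{"method": "apply_moves", "body": {"steps": [[[0.2,0.2,-1,0.44,-0.5],[0.2,0.2,-1,0.44,-0.5],[0.2,0.2,-1,0.44,-0.5],[0.2,0.2,-1,0.44,-0.5],[0.2,0.2,-1,0.44,-0.5],[0.2,0.2,-1,0.44,-0.5],[0.2,0.2,-1,0.44,-0.5],[0.2,0.2,-1,0.44,-0.5]]]}}

```text
time: 21.55
position: [0.5074, -0.0341, 0.3415]
ee_rot: [[0.844, 0.166, 0.51], [0.158, -0.986, 0.059], [0.512, 0.03, -0.858]]
ft_force: [-0.3, -1.0, -0.6]
width: 0.0516
gripper_force: 0.0
```

Emit:
{"method": "apply_moves", "body": {"steps": [[[0.2,0.6,-1,0,-0.5],[0.2,0.6,-1,0,-0.5],[0.2,0.6,-1,0,-0.5],[0.2,0.6,-1,0,-0.4],[0.2,0,0,0,0],[0.2,0,0,0,0],[0.2,0,0,0,0],[0.2,0,0,0,0]]]}}

```text
time: 22.35
position: [0.5666, -0.1323, 0.3423]
ee_rot: [[0.858, -0.02, 0.513], [-0.001, -0.999, -0.037], [0.513, 0.031, -0.858]]
ft_force: [0.1, -0.7, 0.0]
width: 0.0512
gripper_force: 0.0
```

```bash
python3 - <<'E'
from h import *
np.set_printoptions(precision=4,suppress=True)
o=monitor.get_obs(); c=viewer.calibration('wrist'); im=viewer.get_image('wrist')
print(o['position'],o['ee_rot'],o['time'],proj(c,[[.6475,-.1405,.21],[.6475+.006,-.1405,.215]]))
save('','w4.png',im=im)
E
```

```text
[ 0.5666 -0.1323  0.3423] [[ 0.8581 -0.0202  0.513 ]
 [-0.0012 -0.9993 -0.0372]
 [ 0.5134  0.0313 -0.8576]] 22.35 [[283.9152 222.1525]
 [284.0018 213.0015]]
```

View pics/w4.png

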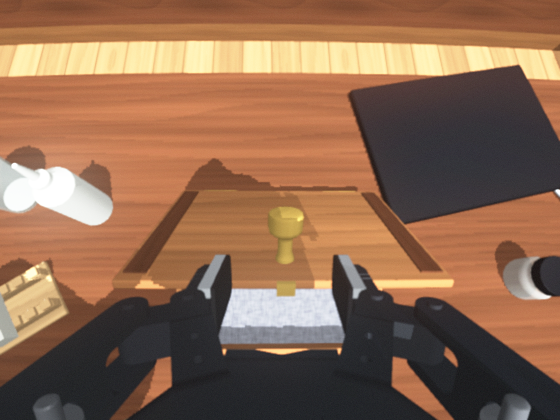

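The knob head at (285,222) is where I predicted and is centred between the fingers. I'll approach and grip.

Emit:
{"method": "apply_moves", "body": {"steps": [[[0.2,0.43,-0.05,-0.69,0],[0.2,0.43,-0.05,-0.69,0],[0.2,0.43,-0.05,-0.69,0],[0.2,0.43,-0.05,-0.69,0],[0.2,0.42,-0.05,-0.69,0],[0.2,0,0,0,0],[-1,0,0,0,0],[-1,0,0,0,0]]], "grip_force": 40}}

```text
time: 23.2
position: [0.6201, -0.1391, 0.2576]
ee_rot: [[0.857, -0.021, 0.514], [-0.001, -0.999, -0.038], [0.515, 0.032, -0.857]]
ft_force: [-0.8, -0.4, 0.9]
width: 0.0261
gripper_force: 39.2
```

Emit:
{"method": "apply_moves", "body": {"steps": [[[-1,0,0,0,0],[-1,0,0,0,0],[-1,0,0,0,0],[-1,0,0,0,0],[-1,0,0,0,0],[-1,0,0,0,0],[-1,0,0,0,0],[-1,0,0,0,0]]]}}

```text
time: 24.0
position: [0.6201, -0.1391, 0.2576]
ee_rot: [[0.857, -0.021, 0.514], [-0.002, -0.999, -0.038], [0.515, 0.032, -0.857]]
ft_force: [-6.4, 3.6, 6.7]
width: 0.0265
gripper_force: 40.0
```

Emit:
{"method": "apply_moves", "body": {"steps": [[[-1,-0.67,0,-0.37,0],[-1,-0.62,0,-0.44,0],[-1,-0.57,0,-0.51,0],[-1,-0.51,0,-0.56,0],[-1,-0.45,0,-0.62,0],[-1,-0.38,0,-0.66,0],[-1,-0.3,0,-0.7,0],[-1,-0.23,0,-0.73,0]]]}}

```text
time: 24.8
position: [0.5264, -0.138, 0.1414]
ee_rot: [[0.858, -0.02, 0.513], [-0.002, -0.999, -0.036], [0.514, 0.029, -0.858]]
ft_force: [3.6, 20.0, 44.8]
width: 0.0263
gripper_force: 47.7
```

Emit:
{"method": "apply_moves", "body": {"steps": [[[-1,0,0,-0.06,0],[-1,0,0,0,0],[-1,0,0,0,0],[-1,0,0,0,0],[-1,0,0,0,0],[-1,0,0,0,0],[-1,0,0,0,0],[-1,0,0,0,0]]]}}

```text
time: 25.6
position: [0.5261, -0.1379, 0.14]
ee_rot: [[0.859, -0.019, 0.512], [-0.001, -0.999, -0.035], [0.512, 0.029, -0.859]]
ft_force: [-6.4, 8.3, 5.2]
width: 0.0263
gripper_force: 43.1
```

Emit:
{"method": "apply_moves", "body": {"steps": [[[-0.2,0,0,0,0],[0,0,0,0,0],[0.2,0,0,0,0],[0.2,0,0,0,0],[0.2,-0.2,0,0.35,0],[0.2,-0.5,0,0.85,0],[0.2,-0.5,0,0.85,0],[0.2,-0.5,0,0.85,0]]]}}

```text
time: 26.4
position: [0.4837, -0.1393, 0.2137]
ee_rot: [[0.858, -0.022, 0.513], [-0.002, -0.999, -0.038], [0.513, 0.032, -0.858]]
ft_force: [-0.4, -0.2, -1.1]
width: 0.0509
gripper_force: 0.0
```

Emit:
{"method": "apply_moves", "body": {"steps": [[[0.2,-0.5,0,0.85,0],[0.2,0,0,0.5,0],[0.2,0,0,0,0],[0.2,0,0,0,0],[0.2,0,0,0,0],[0.2,0,0,0,0],[0.2,0,0,0,0],[0.2,0,0,0,0]]]}}

```text
time: 27.2
position: [0.4721, -0.1393, 0.2459]
ee_rot: [[0.858, -0.021, 0.513], [-0.002, -0.999, -0.038], [0.513, 0.031, -0.858]]
ft_force: [-0.3, 0.0, -0.2]
width: 0.0511
gripper_force: 0.0
```

```bash
cat > chk.py <<'E'
from h import *
o=monitor.get_obs();b=viewer.get_image('side');cd=viewer.calibration('side');a=viewer.get_image('scene')
print(o['position'],o['ft_force'],o['time'])
im=np.hstack([cv2.resize(a[180:330,205:405],(400,300),interpolation=2),cv2.resize(b[170:370,180:380],(400,400),interpolation=2)[:300]])
save('','f.png',im=im)
E
python3 chk.py
```

```text
[ 0.47208338 -0.13933792  0.24588762] [-0.25206581  0.00511023 -0.23638507] 27.2
```

View pics/f.png

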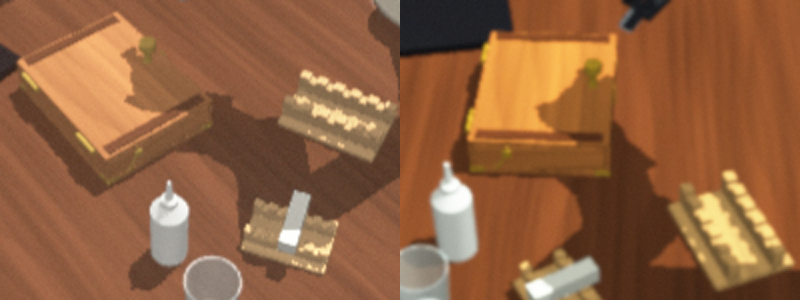

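The lid is shut with no gap, the seal lies across both rails, and the robot is clear of everything.

```bash
python3 -c "
from cell import job
print(job.job_done())"
```

```text
the job is handed in; nothing more can be done
None
```

I handed the job in at about 27 s (limit 72 s). The seal lies across both rails of the middle-sized rest, the lid is shut, and the bottle, jar and cup were not touched; no verdict was returned.

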